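# Screw the drain plug into the coater's port

## Robot

A 6-joint arm with a two-finger parallel gripper is mounted at the origin on the work surface. World frame = base frame: x ahead of the robot, y to its left, z up, the work surface at z = 0. Lengths are in m, angles in rad, forces in N, time in s.
With the tool pointing down it reaches from about 0.35 to 0.975 m from the base axis. Payload 4.9 kg.
Tool frame: the origin (TCP) lies between the finger pads; the fingertips stand 25 mm ahead of it and the grasp point (between the pads) lies 6 mm ahead of it (ctrl.tip_reach is the distance from the TCP to the fingertips, in m); z points along the fingers, y is the direction in which the jaws open and shut (so a half turn about z gives the same grasp; the last joint's range is limited). The gripper opens to 85 mm and grips with 20 to 120 N. Pads are 22 mm wide; open, the fingers measure 114 mm over their backs; the gripper's body (76 mm by 85 mm) begins 54 mm behind the grasp point. The pads swing forward as they close: fully open they stand 13 mm farther back than shut.
Start: joints at [-0.119, 0.053, 1.613, -0, 1.476, -0.119], TCP at [0.625, 0, 0.256] pointing down, gripper open.
Joint ranges: [-3.01, 3.01], [-1.01, 2.22], [0.06, 2.58], [-1.02, 4.17], [0.09, 2.62], [-3.14, 3.14]. Speed limits (rad/s): [2.57, 2.57, 3.14, 3.14, 3.14, 3.14].

## Interface

Orientations are given as a rotation vector (axis times angle).
In Python, from station import get_obs, get_image, camera_params, order, ctrl gives the robot as it stands.
- The arm moves only by the tool move_arm, never from a script. Its argument "deltas" is one flat list of numbers, 5 for each row, row after row: the opening, from -1 (shut) to 1 (fully open), so that 0 is half open, then the shift along the tool's x, y, z in m, then the turn about the tool's z in degrees. In form: [fingers, tx, ty, tz, turn, fingers, tx, ty, tz, turn, ...]. A call has 1 to 10 rows; each row is the pose to reach, as a shift and turn from the pose measured when the call began, along the tool's axes at that moment; what a row does not reach only later rows make up. A row lasts 1/10 s, in which the tool goes at most 50 mm and 8.59 degrees, less where a joint would pass 70% of its speed; a pose out of reach is approached as far as the arm can. A call with a gripper value outside its range is refused whole. The fingers move at their own pace and stop on an object; "force" is the grip in N (left out, the last holds). Time passes only in rows, so rows that repeat a pose let the fingers close. It gives the time, the measured TCP pose, the force and the opening at its end, in the units of the state.
- get_obs(): the state, without advancing time (a new reading comes with each control period).
- get_image(name): name is "scene" or "side" or "wrist"; returns the picture (384x512x3 uint8, red, green, blue); there is no depth.
- camera_params(name): a dict with "camera_matrix" (3x3 intrinsics, pixels), "k1" (the pictures are not rectified: a ray, as slopes to the right and down, at radius r is drawn at 1 + k1 r^2 times it, then the intrinsics apply), "extrinsics" (4x4, takes a point from camera to world coordinates); the wrist camera has in their place "tool_from_camera" (4x4, takes a point from camera to tool coordinates, whose origin is the TCP and whose axes are the flange's). Camera axes: x right, y up, looking along -z (the intrinsics and any distortion apply to the point x, -y, -z); pixel columns grow to the right and rows downward; lengths in m; the calibration is good to about 2 mm. A picture is of the moment at which its call begins: read the wrist's pose just before it. camera_params takes no time and is no camera call.
- order.finish_job(): hands the job in, once; it reports no verdict.
The state is a dict: "t": time; "q": joint angles; "dq": joint speeds; "effort": joint torques, N m; "tool_pos": TCP position; "tool_rot": TCP orientation; "contact_force": force on the tool from outside, world axes, zero at the start; "wrist_torque": the same for the moment, N m; "opening": finger opening in m.
Only numpy, scipy, OpenCV 4.12 (cv2) and the standard library are available. Lean on these libraries where they do the work, as an engineer would, in place of code of your own. Each camera call takes 0.05 s, during which the arm holds its last target. There are 200 camera calls.

## Task

Take the winged plug out of its stand and set it upright in the round port of the metal block. Feel for the thread start by turning the plug backward (anticlockwise from above) under light pressure until it drops in (it may happen to drop at once), then screw it clockwise fully home, flange flush on the block. Never force it, leave the other things where they are, and let go of the plug at the end.

Things in the scene. Friction and masses are not known exactly. Their poses are not given: they have to be found in the camera images.
- plug: Black plastic screw plug, about 0.18 kg, axis upright (its z). Origin: centre of the underside of its flange. Flange 52 mm across, z 0 to 6 mm. On it a wing grip, a bar 40 mm long (plug x), 12 mm thick (plug y), z 6 to 37 mm: grip it across the 12 mm. Below, a 28 mm round shank with a hemispherical nose that ends at z = -40 mm. Starts upright in the stand, flange on the stand's top.
- plug_wing (a point): Top centre of the plug's wing grip, 37 mm above the underside of the flange.
- plug_stubs (a point): Point on the plug's axis, 18 mm below the underside of its flange, at the height of its three thread stubs: round studs 6 mm thick, at 0, 120 and 240 degrees from plug x, that reach 20.5 mm from the axis.
- stand: White block 80 x 80 x 45 mm with an upright through hole of 46 mm, fixed to the bench; origin at the centre of its underside. The plug starts in it and lifts straight out.
- port: Aluminium block 100 x 100 x 55 mm fixed to the bench; origin under its centre; a 30 mm pipe stub leaves its +x side. In it an upright 46 mm bore with a right-hand three-start thread, whose angle differs each time and is not the block's yaw. Each 120 degrees, going clockwise: a stop (upright wall, 10 degrees), a gap of 33 degrees, a ridge that sinks to the next stop.
- port_mouth (a point): Centre of the port's mouth on the block's top face, 55 mm above the bench; z up. The underside of the plug's flange is 9.5 to 14 mm above it while the stubs rest on ridges or stops, about 4 mm once they have dropped through the gaps, 0 when home. Sideways play 2 mm. Pressing with 3 to 8 N is enough; over 50 N in all between plug and block (about 1 N m against the stops) harms the thread.
- port_ridge (a point): Point on the port's axis at the top of the ridges, 7 mm below the mouth. Turning the plug anticlockwise here climbs by up to 4 mm (0.085 mm a degree), reaches the gaps within 85 degrees (115 if it came down on the stops), drops by 10 mm and then meets a stop. Turning clockwise here runs into a stop and cannot start the thread. Ridges are 3 mm thick; 32 mm free bore inside them.
- port_groove (a point): Point on the port's axis at the groove's floor in the gaps, 17 mm below the mouth. After the drop, clockwise from the stop, the plug runs level for about 20 degrees, then sinks 4 mm by 0.085 mm a degree; the flange seats about 70 degrees from the stop, and at about 90 the next stop blocks it. Vertical play in the groove 1.2 mm. Released, the plug stays where it was turned to.
- wafer_case: Bystander: flat round black case, 116 mm across, 14 mm high; origin under its centre.
- vial: Bystander: amber bottle 40 mm across, 75 mm high; origin under its centre.
- parts_tray: Bystander: open green tray 100 x 140 x 35 mm; origin under its centre.
Mind the look-alikes: they are no part of the job. What is shaped like the plug but green or pink is not meant.

How it is judged:
By the outcome, as a careful person would: the job done as asked, in the order asked, and still so for the second after the job is handed in, with the robot touching nothing.
It also fails if it takes over 64 s, if anything falls off the work surface, if the arm or the gripper's body presses on something with over 40 N, if the wrist force passes 120 N, or if a joint passes its speed limit or range.

## Working session

There is one attempt and no reset: what is moved stays moved. The work goes in short steps, Python scripts to look and compute and a tool call to move; the robot and the scene stay as the last step left them, time stands still between calls to the robot, and variables do not carry over. Pictures are saved under pics/ and viewed, about 8 in all and at most 12, crops included, and the job is handed in when it is done.

Besides the shell and the picture viewer there is one more tool, called after ">>>" as name(argument=value, ...), one argument or row to a line, values as JSON. move_arm: Moves the arm, as the interface text tells. Its arguments: {"type":"object","properties":{"deltas":{"type":"array"},"force":{"type":"number"}},"required":["deltas"]}

```bash
mkdir -p pics; ls
cat > h.py <<'E'
import numpy as np, cv2
from scipy.spatial.transform import Rotation as R
from station import get_obs,get_image,camera_params,order,ctrl
def cam(name,obs=None):
    p=camera_params(name); K=np.array(p["camera_matrix"])
    if "extrinsics" in p: T=np.array(p["extrinsics"])
    else:
        o=obs or get_obs(); W=np.eye(4); W[:3,:3]=R.from_rotvec(o["tool_rot"]).as_matrix(); W[:3,3]=o["tool_pos"]
        T=W@np.array(p["tool_from_camera"])
    return K,p["k1"],T
def ray(c,uv):
    K,k1,T=c
    uv=np.atleast_2d(np.array(uv,float))
    s=cv2.undistortPoints(uv.reshape(-1,1,2),K,np.array([k1,0,0,0.])).reshape(-1,2)
    d=np.c_[s[:,0],-s[:,1],-np.ones(len(s))]@T[:3,:3].T
    return T[:3,3],d
def onz(c,uv,z):
    o,d=ray(c,uv); return o+d*((z-o[2])/d[:,2])[:,None]
def proj(c,P):
    K,k1,T=c; P=np.atleast_2d(P); q=(P-T[:3,3])@T[:3,:3]
    s=np.c_[q[:,0]/-q[:,2],-q[:,1]/-q[:,2]]; s*=1+k1*(s**2).sum(1,keepdims=True)
    return s@K[:2,:2].T+K[:2,2]
def save(name,im): cv2.imwrite("pics/"+name,im[...,::-1])
E
python3 - <<'E'
from h import *
o=get_obs(); print(o)
ims={}
for n in("scene","side","wrist"):
    im=get_image(n); save(n+"0.png",im); ims[n]=im
    print(n,cam(n,o))
z=np.zeros((600,800,3),np.uint8)
save("both.png",np.hstack([ims["scene"],ims["side"]])[:, :])
a=cv2.resize(ims["scene"],(400,300),interpolation=3);
E
```

```text
pics
{'t': 0.0, 'q': array([-1.18986530e-01,  5.33695777e-02,  1.61430863e+00,  1.48524317e-05,
        1.47602140e+00, -1.19008121e-01]), 'dq': array([-7.84727716e-04,  8.50180649e-05,  2.06950135e-03,  9.64579422e-05,
       -4.40117752e-03,  6.84498600e-04]), 'effort': array([ 2.70554956e-04, -3.93670499e+01, -3.70175600e+01, -1.62778279e-04,
        6.93513779e-03, -6.06393527e-06]), 'tool_pos': array([6.24417358e-01, 8.22800104e-05, 2.55046355e-01]), 'tool_rot': array([-2.22024106e+00, -2.22028585e+00,  2.02652905e-03]), 'contact_force': array([0.05784421, 0.18006323, 0.68519866]), 'wrist_torque': array([ 0.01505725, -0.00537382,  0.00643442]), 'opening': 0.08561251603659027}
scene (array([[353.79512105,   0.        , 254.88933026],
       [  0.        , 353.79512105, 189.92791865],
       [  0.        ,   0.        ,   1.        ]]), -0.024786020127699742, array([[-3.91135052e-01, -7.04633116e-01,  5.92035085e-01,
         1.08364447e+00],
       [ 9.20333293e-01, -2.99490464e-01,  2.51579197e-01,
         2.26709146e-01],
       [ 3.78284764e-05,  6.43271042e-01,  7.65638534e-
[... 371 characters left out ...]
.39095595,  0.65049646, -0.65115882, -0.74247281],
       [-0.0043989 ,  0.70613788,  0.70806069,  0.89347013],
       [ 0.        ,  0.        ,  0.        ,  1.        ]]))
wrist (array([[316.9012538 ,   0.        , 253.5484959 ],
       [  0.        , 316.9012538 , 197.16148162],
       [  0.        ,   0.        ,   1.        ]]), 0.008527912862111239, array([[ 9.99998633e-01, -4.82802047e-04,  1.58167993e-03,
         6.24423123e-01],
       [-6.51214946e-06,  9.55277110e-01,  2.95712094e-01,
         7.45490644e-02],
       [-1.65371304e-03, -2.95711700e-01,  9.55275801e-01,
         3.72674339e-01],
       [ 0.00000000e+00,  0.00000000e+00,  0.00000000e+00,
         1.00000000e+00]]))
```

View pics/scene0.png

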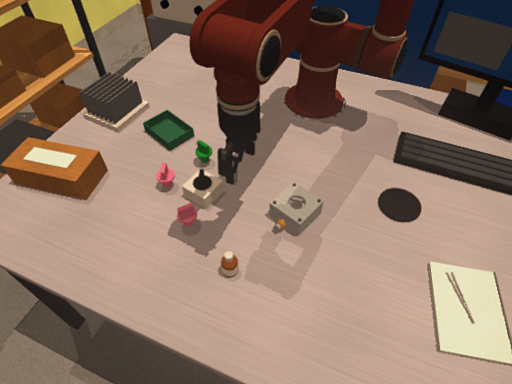

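View pics/side0.png

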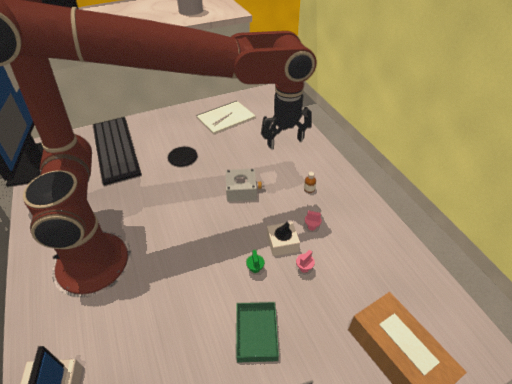

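The scene image shows the black plug in the white stand at (202,183), and the side image shows it at (284,232). The look-alikes are one green plug (scene 204,150) and two pink ones (166,177 and 187,214). Only the black one in the white stand fits the description. The metal port is at scene (297,206) and side (241,185). Next I'll confirm with an enlarged crop and measure.

Run:
```python
from h import *
s=cv2.imread("pics/scene0.png"); d=cv2.imread("pics/side0.png")
a=cv2.resize(s[155:245,175:335],(800,450),interpolation=2)[:, :]
c1=cv2.resize(s[155:215,175:235],(400,300*400//300),interpolation=2)
c2=cv2.resize(d[205:265,254:314],(400,400),interpolation=2)
cv2.imwrite("pics/crop.png",np.hstack([c1,c2]))
cs,cd=cam("scene"),cam("side")
def blobs(im,z):
    pass
def tri(u,v):
    o1,d1=ray(cs,u);o2,d2=ray(cd,v);d1=d1[0]/np.linalg.norm(d1);d2=d2[0]/np.linalg.norm(d2)
    A=np.c_[d1,-d2];t=np.linalg.lstsq(A,o2-o1,rcond=None)[0];p,q=o1+t[0]*d1,o2+t[1]*d2
    return (p+q)/2,np.linalg.norm(p-q)
for n,im,c in(("scene",s,cs),("side",d,cd)):
    h=cv2.cvtColor(im,cv2.COLOR_BGR2HSV)
    print(n,"stand approx",onz(c,[(202,183)] if n=="scene" else [(284,235)],.055),"port",onz(c,[(297,203)] if n=="scene" else [(241,179)],.055))
```

```text
scene stand approx [[ 0.55802943 -0.15271738  0.055     ]] port [[0.52249361 0.10677368 0.055     ]]
side stand approx [[ 0.54836183 -0.17061836  0.055     ]] port [[0.52023604 0.10051686 0.055     ]]
```

View pics/crop.png

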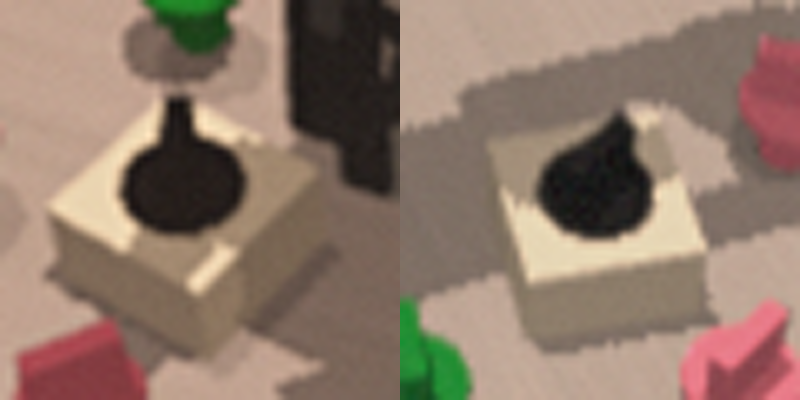

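The crop confirms it: the black plug sits in the white stand. The wrist camera will now look from above the port, and then from above the plug.

>>> move_arm(
  deltas=[1,0.05,-0.05,0,0,1,0.1,-0.1,0,0,1,0.105,-0.105,0,0,1,0.105,-0.105,0,0,1,0.105,-0.105,0,0],
)

```text
t: 0.65
tool_pos: [0.5189, 0.1057, 0.2554]
tool_rot: [-2.219, -2.223, 0.002]
contact_force: [0.2, -0.8, 0.1]
opening: 0.0854
```

Run:
```python
from h import *
o=get_obs(); print(o["t"],o["tool_pos"],o["tool_rot"])
im=get_image("wrist"); save("w_port.png",im); np.save("w_port.npy",np.r_[o["tool_pos"],o["tool_rot"]])
```

```text
0.65 [0.51894245 0.10568455 0.25540648] [-2.21891534e+00 -2.22287391e+00  1.55412253e-03]
```

>>> move_arm(
  deltas=[1,-0.05,0.01,0,0,1,-0.1,0.02,0,0,1,-0.15,0.03,0,0,1,-0.2,0.03,0,0,1,-0.25,0.03,0,0,1,-0.265,0.03,0,0,1,-0.265,0.03,0,0,1,-0.265,0.03,0,0],
)

```text
t: 1.5
tool_pos: [0.5499, -0.1602, 0.2553]
tool_rot: [-2.221, -2.219, 0.001]
contact_force: [0.3, -0.4, 0.2]
opening: 0.0855
```

Run:
```python
from h import *
o=get_obs(); print(o["t"],o["tool_pos"],o["tool_rot"])
im=get_image("wrist"); save("w_plug.png",im); np.save("w_plug.npy",np.r_[o["tool_pos"],o["tool_rot"]])
```

```text
1.5 [ 0.5498938  -0.1602225   0.25527244] [-2.22119985e+00 -2.21930864e+00  8.81900766e-04]
```

View pics/w_port.png

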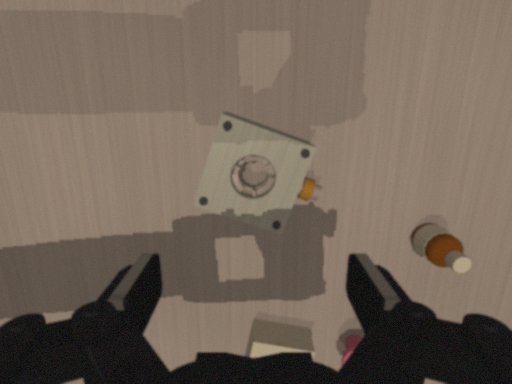

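View pics/w_plug.png

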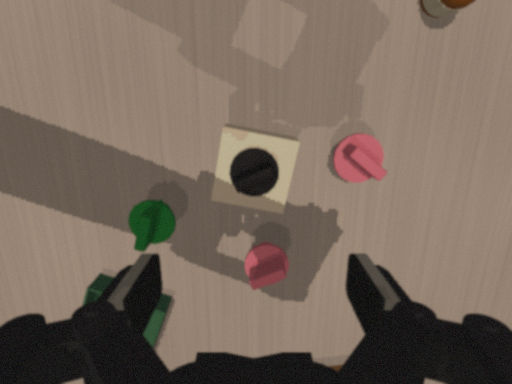

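The port picture shows the bore at about (254,176) and the pipe at (308,188). The plug picture shows the black flange at (254,172) with its wing running about 20° off the image row. Pink plugs are at (359,158) and (267,266), and a green one is at (152,222). I'll measure these and enhance a crop for the wing angle.

Run:
```python
from h import *
def C(n):
    a=np.load(n); return cam("wrist",dict(tool_pos=a[:3],tool_rot=a[3:]))
cw,cp=C("w_plug.npy"),C("w_port.npy")
im=cv2.imread("pics/w_plug.png"); pt=cv2.imread("pics/w_port.png")
m=(im.max(2)<60).astype(np.uint8); m[:120]=0;m[215:]=0;m[:,:210]=0;m[:,300:]=0
n,l,st,ce=cv2.connectedComponentsWithStats(m); i=1+st[1:,4].argmax(); print(st[i],ce[i])
cs,_=cv2.findContours((l==i).astype(np.uint8),0,1); e=cv2.fitEllipse(cs[0]); print("flange ell",e,onz(cw,[e[0]],.051))
# port: holes in corners + bore
g=cv2.cvtColor(pt,cv2.COLOR_BGR2GRAY)
for u in[(228,126),(305,154),(277,225),(204,201)]:
    w=g[u[1]-7:u[1]+8,u[0]-7:u[0]+8]; k=(w<70)|(w<w.min()+30); yy,xx=np.nonzero(k); c=(xx.mean()+u[0]-7,yy.mean()+u[1]-7); print("screw",c,onz(cp,[c],.055))
a=cv2.resize(im[140:205,222:287].copy(),(520,520),interpolation=2); a=np.clip(a.astype(float)*3.5,0,255).astype(np.uint8)
b=cv2.resize(pt[150:202,228:280],(280,280),interpolation=2)
c=np.zeros((520,800,3),np.uint8); c[:,:520]=a; c[:280,520:]=b
cv2.imwrite("pics/crop2.png",c)
b=pt[150:202,228:280]
```

```text
[ 231  149   47   47 1722] [253.7340302 171.8960511]
flange ell ((253.74159240722656, 171.89808654785156), (45.52748489379883, 46.355735778808594), 54.565853118896484) [[ 0.54967185 -0.15785279  0.051     ]]
screw (np.float64(227.07272727272726), np.float64(125.4909090909091)) [[0.49252086 0.15519983 0.055     ]]
screw (np.float64(304.9148936170213), np.float64(153.08510638297872)) [[0.57025952 0.12817108 0.055     ]]
screw (np.float64(275.9310344827586), np.float64(224.60344827586206)) [[0.54284663 0.05065132 0.055     ]]
screw (np.float64(203.0), np.float64(200.66666666666666)) [[0.46535525 0.07763892 0.055     ]]
```

View pics/crop2.png

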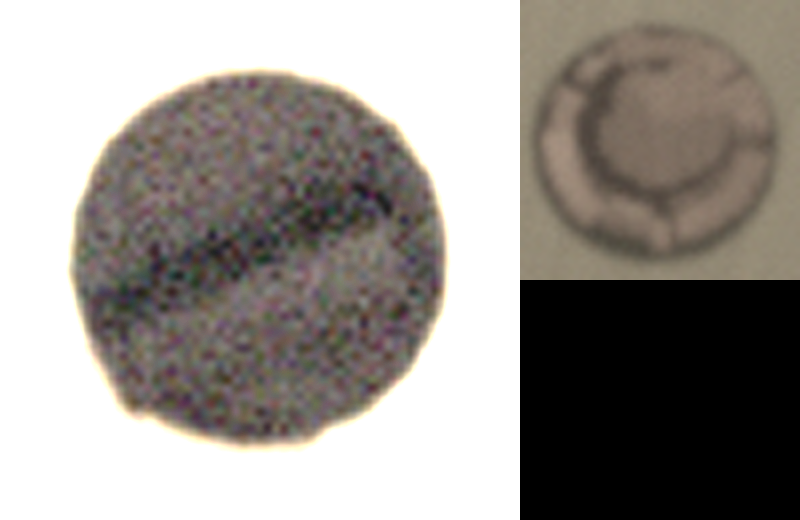

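The enhanced crop shows the wing as a band rising to the right, roughly 23°. I'll turn and descend to get a closer, averaged view.

>>> move_arm(
  deltas=[1,0,0,0.02,8,1,0,0,0.04,16,0.5,0,0,0.05,24,0.0,0,0,0.06,32,0,0,0,0.07,40,0,0,0,0.07,48,0,0,0,0.07,56,0,0,0,0.07,60,0,0,0,0.07,60,0,0,0,0.07,60],
)

```text
t: 2.55
tool_pos: [0.55, -0.1582, 0.1855]
tool_rot: [-3.032, -0.819, 0.002]
contact_force: [-1.2, -0.5, 0.2]
opening: 0.0428
```

Run:
```python
from h import *
o=get_obs(); print(o["t"],o["tool_pos"],o["tool_rot"],o["q"],o["opening"])
c=cam("wrist",o)
im=np.mean([get_image("wrist").astype(float) for _ in range(8)],0)
np.save("w2.npy",im)
p=proj(c,[.5497,-.158,.051])[0]; print(p)
# rectify: top-down map of plane z=.082 and z=.051, 0.25 mm/px, world x right, y up
out=[]
for z in(.082,.051):
    g=np.arange(-40,40,.2)/1000; X,Y=np.meshgrid(.5497+g,-.158-g)
    P=proj(c,np.c_[X.ravel(),Y.ravel(),np.full(X.size,z)]).astype(np.float32)
    r=cv2.remap(im.astype(np.float32),P[:,0].reshape(X.shape),P[:,1].reshape(X.shape),1)
    out.append(np.clip(r*3,0,255).astype(np.uint8))
save("top.png",np.hstack(out))
print(R.from_rotvec(o["tool_rot"]).as_matrix().round(3))
```

```text
2.55 [ 0.55002238 -0.15815469  0.18545137] [-3.03188559e+00 -8.18880525e-01  1.70931091e-03] [-4.10074568e-01 -1.70776201e-02  1.80421156e+00  1.58504563e-04
  1.35597544e+00  6.33097311e-01] 0.04276127752722711
[252.36687255 193.622094  ]
[[ 0.864  0.503 -0.001]
 [ 0.503 -0.864  0.001]
 [-0.001 -0.001 -1.   ]]
```

View pics/top.png

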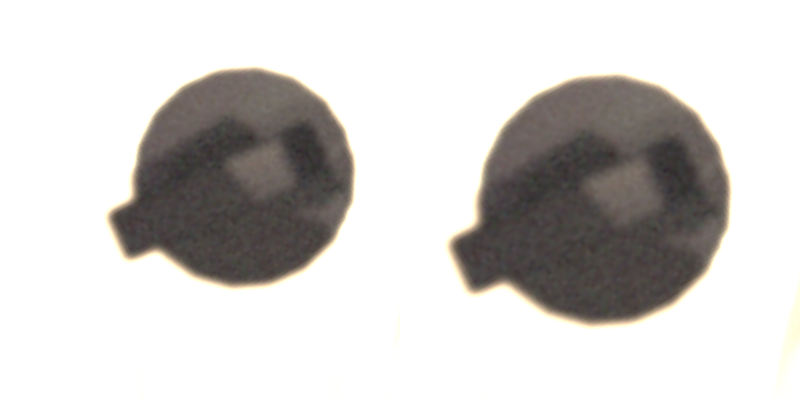

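In the rectified view, the wing centre lies at about (0.550, -0.158), aligned with the TCP, at an angle of about 24°. That calls for a 6° turn before descending and gripping.

>>> move_arm(
  deltas=[0,0,0,0.03,6,0,0,0,0.06,6,0,0,0,0.08,6,0,0,0,0.095,6,0,0,0,0.105,6,0,0,0,0.105,6,-0.7,0,0,0.105,6,-1,0,0,0.105,6,-1,0,0,0.105,6,-1,0,0,0.105,6],
  force=50,
)

```text
t: 3.95
tool_pos: [0.5507, -0.1598, 0.082]
tool_rot: [3.072, 0.654, 0.002]
contact_force: [-0.9, 0.3, 3.7]
opening: 0.0111
```

Run:
```python
from h import *
o=get_obs(); print(o["t"],o["tool_pos"],o["contact_force"],o["wrist_torque"],o["opening"],R.from_rotvec(o["tool_rot"]).as_matrix()[:,0])
```

```text
3.95 [ 0.55072631 -0.15977754  0.08195066] [-0.87115597  0.26266181  3.6576321 ] [0.06512934 0.02645576 0.00177567] 0.01112384692152957 [9.13228367e-01 4.07447100e-01 9.00589794e-04]
```

>>> move_arm(
  deltas=[-1,0,0,-0.01,0,-1,0,0,-0.03,0,-1,0,0,-0.06,0,-1,0,0,-0.09,0,-1,0,0,-0.095,0,-1,0,0,-0.095,0],
)

```text
t: 4.55
tool_pos: [0.5511, -0.16, 0.1781]
tool_rot: [3.071, 0.654, 0.005]
contact_force: [-0.6, 1.2, -2.1]
opening: 0.0111
```

Run:
```python
from h import *
o=get_obs(); print(o["t"],o["tool_pos"],o["contact_force"],o["wrist_torque"],o["opening"])
M=R.from_rotvec(o["tool_rot"]).as_matrix();print(M.round(4))
S=np.array([[0.49252,.1552],[.57026,.12817],[.54285,.05065],[.46536,.07764]]);print("port",S.mean(0))
pt=cv2.imread("pics/w_port.png"); a=np.load("w_port.npy"); cp=cam("wrist",dict(tool_pos=a[:3],tool_rot=a[3:]))
# bore rim from picture: radial gradient max along rays
g=cv2.GaussianBlur(cv2.cvtColor(pt,cv2.COLOR_BGR2GRAY).astype(np.float32),(0,0),1)
c0=S.mean(0); th=np.radians(np.arange(0,360,4)); rr=np.arange(.018,.029,.00025)
P=np.array([[c0[0]+r*np.cos(t),c0[1]+r*np.sin(t),.055] for t in th for r in rr]); uv=proj(cp,P).astype(np.float32)
v=cv2.remap(g,uv[:,0].reshape(len(th),-1),uv[:,1].reshape(len(th),-1),1); k=np.gradient(v,axis=1).argmax(1)
Q=P.reshape(len(th),len(rr),3)[np.arange(len(th)),k]; e=cv2.fitEllipse(Q[:,:2].astype(np.float32)*1000); print("bore",e)
im=get_image("wrist"); save("held.png",im)
t=np.r_[S.mean(0)]-o["tool_pos"][:2]; print("delta tool",M[:2,:2].T@t, "x axis deg",np.degrees(np.arctan2(M[1,0],M[0,0])))
```

```text
4.55 [ 0.55108149 -0.15995386  0.17806397] [-0.63271826  1.20164212 -2.0881418 ] [ 0.01557744 -0.02222336 -0.06977789] 0.011050938819471614
[[ 0.9132  0.4074  0.0034]
 [ 0.4074 -0.9132 -0.0015]
 [ 0.0025  0.0028 -1.    ]]
port [0.5177475 0.102915 ]
bore ((518.8192138671875, 104.0869140625), (46.241432189941406, 47.909706115722656), 114.14036560058594)
delta tool [ 0.07665874 -0.25364221] x axis deg 24.04352431878997
```

>>> move_arm(
  deltas=[-1,0.012,-0.04,0,0,-1,0.024,-0.08,0,0,-1,0.036,-0.12,0,0,-1,0.048,-0.16,0,0,-1,0.06,-0.2,0,0,-1,0.072,-0.235,0,0,-1,0.077,-0.253,0,0,-1,0.077,-0.253,0,0,-1,0.077,-0.253,0,0,-1,0.077,-0.253,0,0],
)

```text
t: 5.6
tool_pos: [0.517, 0.102, 0.1749]
tool_rot: [3.073, 0.653, -0.003]
contact_force: [-0.1, -0.2, -2.0]
opening: 0.0107
```

Run:
```python
from h import *
o=get_obs(); print(o["t"],o["tool_pos"],o["contact_force"],o["q"])
c1=[]
for n in("scene","side"):
    im=get_image(n); save(n+"1.png",im); c=cam(n)
    u=proj(c,[.5187,.1024,.1]).astype(int)[0]
    k=im[u[1]-35:u[1]+45,u[0]-40:u[0]+40]; print(n,u)
    c1.append(cv2.resize(np.clip(k.astype(float)*1.6,0,255).astype(np.uint8),(400,400),interpolation=2))
save("hover.png",np.hstack(c1))
```

```text
5.6 [0.5169796  0.10195924 0.17494361] [-0.10251859 -0.16059604 -2.02578108] [ 5.37421699e-02 -1.17547107e-01  1.91797793e+00 -6.38141464e-04
  1.34269316e+00  1.20600607e+00]
scene [297 190]
side [239 168]
```

View pics/hover.png

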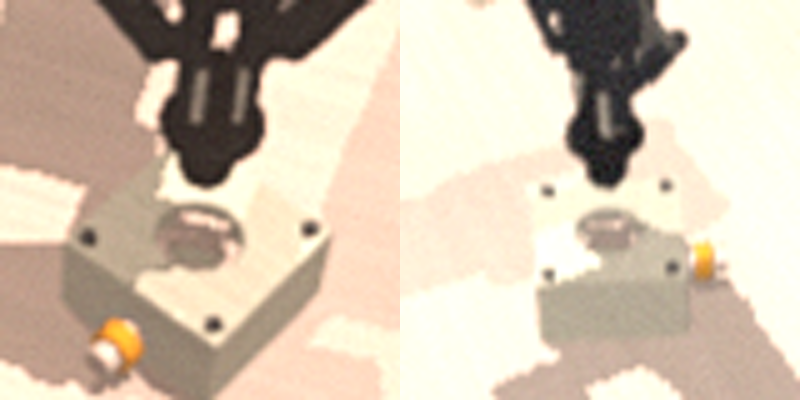

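The plug hangs upright above the bore in both views. Scene crop: shank (209,160), bore (201,237). Side crop: shank (207,160), bore (207,229).

Run:
```python
from h import *
o=get_obs();tp=o["tool_pos"]
for n,u,s,b in(("scene",(297,190),(209,160),(201.5,237)),("side",(239,168),(207,160),(207,229))):
    c=cam(n); f=lambda p:(u[0]-40+p[0]/5-.4, u[1]-35+p[1]/5-.4)
    B=onz(c,[f(b)],.055)[0]; S=onz(c,[f(s)],.112)[0]
    lat=c[2][:3,0]*[1,1,0]; lat/=np.linalg.norm(lat)
    print(n,"bore",B,"shank",S,"lat dir",lat.round(3),"bore-shank lateral",(B-S)@lat,"bore-TCP",(B-tp)@lat,"cam-h to be moved",)
```

```text
scene bore [0.51946985 0.10547945 0.055     ] shank [0.51640969 0.10290277 0.112     ] lat dir [-0.391  0.92   0.   ] bore-shank lateral 0.0011744681725528363 bore-TCP 0.0025195247106533855 cam-h to be moved
side bore [0.518212   0.10461074 0.055     ] shank [0.5219296  0.10873378 0.112     ] lat dir [ 0.92  -0.391 -0.   ] bore-shank lateral -0.0018097607760105237 bore-TCP -0.0002906809150772199 cam-h to be moved
```

>>> move_arm(
  deltas=[-1,0,0,0.02,0,-1,0,0,0.035,0,-1,0,0,0.042,0,-1,0,0,0.049,0,-1,0,0,0.056,0,-1,0,0,0.062,0,-1,0,0,0.062,0,-1,0,0,0.062,0],
)

```text
t: 6.5
tool_pos: [0.5174, 0.1019, 0.1137]
tool_rot: [3.073, 0.652, -0.001]
contact_force: [-0.6, 0.2, -1.8]
opening: 0.0111
```

```bash
cat > s.py <<'E'
from h import *
o=get_obs(); M=R.from_rotvec(o["tool_rot"]).as_matrix()
print("t %.2f"%o["t"],"pos",o["tool_pos"].round(4),"F",o["contact_force"].round(1),"Ftool",(M.T@o["contact_force"]).round(1),"T",o["wrist_torque"].round(2),"yaw %.1f"%np.degrees(np.arctan2(M[1,0],M[0,0])),"tilt",M[:2,2].round(4),"q6 %.2f"%o["q"][5],"under %.1f mm"%((o["tool_pos"][2]-.037-.055)*1000))
E
python3 s.py
```

```text
t 6.50 pos [0.5174 0.1019 0.1137] F [-0.6  0.2 -1.8] Ftool [-0.5 -0.4  1.8] T [-0.    0.01 -0.07] yaw 24.0 tilt [-0.0003 -0.0005] q6 1.21 under 21.7 mm
```

>>> move_arm(
  deltas=[-1,0,0,0.003,0,-1,0,0,0.006,0,-1,0,0,0.007,0,-1,0,0,0.007,0],
)

```text
t: 6.9
tool_pos: [0.5174, 0.1021, 0.1066]
tool_rot: [-3.073, -0.652, 0.001]
contact_force: [-0.1, 1.7, -1.6]
opening: 0.011
```

```bash
python3 s.py
```

```text
t 6.90 pos [0.5174 0.1021 0.1066] F [-0.1  1.7 -1.6] Ftool [ 0.6 -1.6  1.6] T [ 0.36 -0.09  0.02] yaw 24.0 tilt [-0.0003  0.    ] q6 1.21 under 14.6 mm
```

>>> move_arm(
  deltas=[-1,0.0004,-0.001,0,0,-1,0.0004,-0.001,0.001,0,-1,0.0004,-0.001,0.002,0,-1,0.0004,-0.001,0.003,0,-1,0.0004,-0.001,0.003,0],
)

```text
t: 7.4
tool_pos: [0.5178, 0.1031, 0.105]
tool_rot: [3.073, 0.652, 0.0]
contact_force: [-3.4, -0.7, 6.1]
opening: 0.0109
```

```bash
python3 s.py
```

```text
t 7.40 pos [0.5178 0.1031 0.105 ] F [-3.4 -0.7  6.1] Ftool [-3.4 -0.8 -6.1] T [ 0.03  0.64 -0.01] yaw 24.0 tilt [ 0.0002 -0.0001] q6 1.21 under 13.0 mm
```

>>> move_arm(
  deltas=[-1,-0.0005,0,0.001,-4,-1,-0.0005,0,0.001,-8,-1,-0.0005,0,0.001,-12,-1,-0.0005,0,0.001,-12],
)

```text
t: 7.8
tool_pos: [0.5187, 0.1027, 0.1054]
tool_rot: [2.987, 0.969, 0.005]
contact_force: [-0.1, -0.4, 5.1]
opening: 0.0107
```

```bash
python3 s.py
```

```text
t 7.80 pos [0.5187 0.1027 0.1054] F [-0.1 -0.4  5.1] Ftool [-0.3  0.3 -5.1] T [-0.22 -0.09  0.07] yaw 36.0 tilt [ 0.0034 -0.0007] q6 1.00 under 13.4 mm
```

>>> move_arm(
  deltas=[-1,0,0,0.001,-4,-1,0,0,0.001,-8,-1,0,0,0.001,-12,-1,0,0,0.001,-12],
)

```text
t: 8.2
tool_pos: [0.5184, 0.103, 0.1043]
tool_rot: [2.871, 1.274, 0.004]
contact_force: [-0.4, 1.7, -0.0]
opening: 0.0109
```

```bash
python3 s.py
```

```text
t 8.20 pos [0.5184 0.103  0.1043] F [-0.4  1.7 -0. ] Ftool [ 1.  -1.5  0. ] T [0.33 0.18 0.12] yaw 47.9 tilt [0.0025 0.0002] q6 0.79 under 12.3 mm
```

The vertical force has nearly vanished, so this may be the gap. I'll press down gently without turning.

>>> move_arm(
  deltas=[-1,0,0,0.0008,0,-1,0,0,0.0016,0,-1,0,0,0.0022,0,-1,0,0,0.0022,0],
)

```text
t: 8.6
tool_pos: [0.5179, 0.1036, 0.1017]
tool_rot: [-2.871, -1.274, -0.003]
contact_force: [-3.0, 3.7, 2.1]
opening: 0.0111
```

```bash
python3 s.py
```

```text
t 8.60 pos [0.5179 0.1036 0.1017] F [-3.   3.7  2.1] Ftool [ 0.7 -4.7 -2.1] T [0.88 0.53 0.11] yaw 47.9 tilt [0.0013 0.0015] q6 0.79 under 9.7 mm
```

>>> move_arm(
  deltas=[-1,0,-0.0012,0,0,-1,0,-0.0012,0.001,0,-1,0,-0.0012,0.0015,0,-1,0,-0.0012,0.0015,0],
)

```text
t: 9.0
tool_pos: [0.5177, 0.104, 0.1014]
tool_rot: [2.871, 1.274, 0.004]
contact_force: [-2.7, 0.0, 6.3]
opening: 0.0114
```

```bash
python3 s.py
```

```text
t 9.00 pos [0.5177 0.104  0.1014] F [-2.7  0.   6.3] Ftool [-1.8 -2.  -6.3] T [0.1  0.54 0.11] yaw 47.8 tilt [0.0026 0.0005] q6 0.79 under 9.4 mm
```

It rests at 9.4 mm, so the plug started on the stops and has now come onto the low end of the ridges. I'll carry on anticlockwise, following the climb.

>>> move_arm(
  deltas=[-1,-0.0004,-0.0004,0.0007,-4,-1,-0.0004,-0.0004,0.0003,-8,-1,-0.0004,-0.0004,0,-12,-1,-0.0004,-0.0004,-0.0004,-16,-1,-0.0004,-0.0004,-0.0007,-20,-1,-0.0004,-0.0004,-0.001,-24,-1,-0.0004,-0.0004,-0.001,-24],
)

```text
t: 9.7
tool_pos: [0.5175, 0.1036, 0.1024]
tool_rot: [2.543, 1.841, 0.004]
contact_force: [1.1, -0.6, 0.4]
opening: 0.0108
```

```bash
python3 s.py
```

```text
t 9.70 pos [0.5175 0.1036 0.1024] F [ 1.1 -0.6  0.4] Ftool [-0.3  1.2 -0.4] T [ 0.13 -0.05  0.  ] yaw 71.8 tilt [ 0.0036 -0.0003] q6 0.37 under 10.4 mm
```

>>> move_arm(
  deltas=[-1,0,0,0.0006,-4,-1,0,0,0.0003,-8,-1,0,0,-0.0001,-12,-1,0,0,-0.0004,-16,-1,0,0,-0.0007,-20,-1,0,0,-0.0009,-24,-1,0,0,-0.0009,-24],
)

```text
t: 10.4
tool_pos: [0.5181, 0.1036, 0.1043]
tool_rot: [2.104, 2.327, 0.005]
contact_force: [-2.5, 1.2, 6.0]
opening: 0.0111
```

```bash
python3 s.py
```

```text
t 10.40 pos [0.5181 0.1036 0.1043] F [-2.5  1.2  6. ] Ftool [ 1.5 -2.3 -6. ] T [ 0.25  0.37 -0.03] yaw 95.8 tilt [ 0.0049 -0.0004] q6 -0.04 under 12.3 mm
```

>>> move_arm(
  deltas=[-1,0,-0.0004,0.0007,-4,-1,0,-0.0004,0.0004,-8,-1,0,-0.0004,0,-12,-1,0,-0.0004,0,-14,-1,0,-0.0004,0,-14],
)

```text
t: 10.9
tool_pos: [0.5186, 0.1033, 0.1053]
tool_rot: [1.806, 2.563, 0.005]
contact_force: [0.5, -0.1, 5.0]
opening: 0.0111
```

```bash
python3 s.py
```

```text
t 10.90 pos [0.5186 0.1033 0.1053] F [ 0.5 -0.1  5. ] Ftool [-0.3  0.4 -5. ] T [-0.06  0.1  -0.  ] yaw 109.7 tilt [ 0.0071 -0.001 ] q6 -0.29 under 13.3 mm
```

>>> move_arm(
  deltas=[-1,0,0,0.0008,-4,-1,0,0,0.0005,-8,-1,0,0,0.0003,-10,-1,0,0,0.0003,-10],
)

```text
t: 11.3
tool_pos: [0.5186, 0.1028, 0.105]
tool_rot: [1.578, 2.709, 0.003]
contact_force: [-1.7, -1.6, 3.4]
opening: 0.0116
```

```bash
python3 s.py
```

```text
t 11.30 pos [0.5186 0.1028 0.105 ] F [-1.7 -1.6  3.4] Ftool [-0.5 -2.3 -3.4] T [-0.16  0.24  0.06] yaw 119.6 tilt [ 0.0068 -0.002 ] q6 -0.46 under 13.0 mm
```

>>> move_arm(
  deltas=[-1,0,0,0.0008,-3,-1,0,0,0.0012,-6,-1,0,0,0.0012,-6],
)

```text
t: 11.6
tool_pos: [0.5185, 0.1033, 0.1032]
tool_rot: [1.437, 2.786, 0.004]
contact_force: [0.7, 3.1, -0.6]
opening: 0.011
```

```bash
python3 s.py
```

```text
t 11.60 pos [0.5185 0.1033 0.1032] F [ 0.7  3.1 -0.6] Ftool [2.1 2.4 0.6] T [ 0.6  -0.18  0.09] yaw 125.4 tilt [ 0.007  -0.0005] q6 -0.56 under 11.2 mm
```

Force is gone and the plug has dropped below the ridge top, so it is in the gap. I'll lower it.

>>> move_arm(
  deltas=[-1,0.0004,0.0004,0.001,0,-1,0.0004,0.0004,0.002,0,-1,0.0004,0.0004,0.003,0,-1,0.0004,0.0004,0.004,0,-1,0.0004,0.0004,0.004,0],
)

```text
t: 12.1
tool_pos: [0.5182, 0.1036, 0.0984]
tool_rot: [1.438, 2.787, 0.003]
contact_force: [-0.6, 0.8, -1.9]
opening: 0.011
```

```bash
python3 s.py
```

```text
t 12.10 pos [0.5182 0.1036 0.0984] F [-0.6  0.8 -1.9] Ftool [ 1.1 -0.   1.9] T [ 0.03  0.04 -0.02] yaw 125.4 tilt [ 0.006 -0.001] q6 -0.56 under 6.4 mm
```

>>> move_arm(
  deltas=[-1,0,0,0.001,0,-1,0,0,0.002,0,-1,0,0,0.003,0,-1,0,0,0.003,0,-1,0,0,0.003,0],
)

```text
t: 12.6
tool_pos: [0.5183, 0.1035, 0.0959]
tool_rot: [1.437, 2.787, 0.002]
contact_force: [-2.4, -1.0, 2.4]
opening: 0.0108
```

```bash
python3 s.py
```

```text
t 12.60 pos [0.5183 0.1035 0.0959] F [-2.4 -1.   2.4] Ftool [ 0.6 -2.6 -2.4] T [-0.15  0.41 -0.04] yaw 125.4 tilt [ 0.0061 -0.0014] q6 -0.56 under 3.9 mm
```

The drop is confirmed at 3.9 mm. Now clockwise.

>>> move_arm(
  deltas=[-1,0,-0.0005,0.0005,4,-1,0,-0.0005,0.0005,8,-1,0,-0.0005,0.0005,12,-1,0,-0.0005,0.0007,16,-1,0,-0.0005,0.001,20,-1,0,-0.0005,0.001,20],
)

```text
t: 13.2
tool_pos: [0.5186, 0.1033, 0.0953]
tool_rot: [1.899, 2.494, 0.006]
contact_force: [1.0, -0.8, 0.9]
opening: 0.011
```

```bash
python3 s.py
```

```text
t 13.20 pos [0.5186 0.1033 0.0953] F [ 1.  -0.8  0.9] Ftool [-1.   0.8 -0.9] T [0.02 0.01 0.04] yaw 105.4 tilt [ 0.0079 -0.0011] q6 -0.21 under 3.3 mm
```

>>> move_arm(
  deltas=[-1,0,0,0.0007,4,-1,0,0,0.001,8,-1,0,0,0.0014,12,-1,0,0,0.0017,16,-1,0,0,0.002,20,-1,0,0,0.002,20],
)

```text
t: 13.8
tool_pos: [0.5189, 0.1035, 0.0935]
tool_rot: [2.302, 2.128, 0.01]
contact_force: [0.2, 0.7, 2.3]
opening: 0.0112
```

```bash
python3 s.py
```

```text
t 13.80 pos [0.5189 0.1035 0.0935] F [0.2 0.7 2.3] Ftool [ 0.7  0.2 -2.3] T [ 0.15  0.03 -0.04] yaw 85.5 tilt [ 0.0087 -0.0004] q6 0.14 under 1.5 mm
```

>>> move_arm(
  deltas=[-1,0,0,0.0007,4,-1,0,0,0.001,8,-1,0,0,0.0013,12,-1,0,0,0.0016,16,-1,0,0,0.0018,18,-1,0,0,0.0018,18],
)

```text
t: 14.4
tool_pos: [0.5192, 0.1037, 0.0921]
tool_rot: [2.606, 1.745, 0.012]
contact_force: [-0.7, 0.9, 1.2]
opening: 0.0107
```

```bash
python3 s.py
```

```text
t 14.40 pos [0.5192 0.1037 0.0921] F [-0.7  0.9  1.2] Ftool [ 0.6 -1.  -1.2] T [ 0.09  0.06 -0.09] yaw 67.6 tilt [0.0094 0.    ] q6 0.45 under 0.1 mm
```

>>> move_arm(
  deltas=[-1,0,0,0.0008,3,-1,0,0,0.001,6,-1,0,0,0.0012,8,-1,0,0,0.0012,8],
)

```text
t: 14.8
tool_pos: [0.5194, 0.1038, 0.092]
tool_rot: [2.72, 1.563, 0.013]
contact_force: [-2.1, -0.2, 6.7]
opening: 0.0107
```

```bash
python3 s.py
```

```text
t 14.80 pos [0.5194 0.1038 0.092 ] F [-2.1 -0.2  6.7] Ftool [-1.2 -1.6 -6.8] T [-0.03  0.64  0.01] yaw 59.8 tilt [0.0093 0.0001] q6 0.58 under -0.0 mm
```

>>> move_arm(
  deltas=[-1,0,0,0.0008,3,-1,0,0,0.0008,6,-1,0,0,0.0008,8,-1,0,0,0.0008,8],
)

```text
t: 15.2
tool_pos: [0.5193, 0.1041, 0.0919]
tool_rot: [2.822, 1.373, 0.013]
contact_force: [-3.5, 1.1, 5.7]
opening: 0.0108
```

```bash
python3 s.py
```

```text
t 15.20 pos [0.5193 0.1041 0.0919] F [-3.5  1.1  5.7] Ftool [-1.3 -3.4 -5.8] T [0.2  0.72 0.07] yaw 51.9 tilt [0.0085 0.0009] q6 0.72 under -0.1 mm
```

It's seated: the height stays at 0 over 16° of turning under a light press. Releasing now, then retreating.

>>> move_arm(
  deltas=[-1,0,-0.0005,0,0,-0.5,0,-0.0005,0,0,0,0,-0.0005,0,0,0,0,-0.0005,0,0,0,0,-0.0005,-0.01,0,0,0,-0.0005,-0.04,0,0,0,-0.0005,-0.08,0,0,0,-0.0005,-0.1,0,0,0,-0.0005,-0.1,0,0,0,-0.0005,-0.1,0],
)

```text
t: 16.2
tool_pos: [0.5182, 0.1043, 0.1924]
tool_rot: [2.822, 1.373, 0.014]
contact_force: [-0.0, 1.0, -0.1]
opening: 0.0427
```

```bash
python3 s.py
python3 - <<'E'
from h import *
L=[]
o=get_obs()
for n in("wrist","scene","side"):
    c=cam(n,o); im=get_image(n); save(n+"2.png",im)
    u=proj(c,[.5187,.1035,.06])[0].astype(int); h=70 if n=="wrist" else 30
    u[1]=min(max(u[1],h),384-h)
    L.append(cv2.resize(np.clip(im[u[1]-h:u[1]+h,u[0]-h:u[0]+h].astype(float)*1.8,0,255).astype(np.uint8),(266,266),interpolation=2)); print(n,u)
save("final.png",np.hstack(L))
E
```

```text
t 16.20 pos [0.5182 0.1043 0.1924] F [-0.   1.  -0.1] Ftool [ 0.7 -0.6  0.1] T [ 0.04  0.06 -0.01] yaw 51.9 tilt [0.0096 0.0009] q6 0.72 under 100.4 mm
wrist [252 195]
scene [296 200]
side [240 177]
```

View pics/final.png

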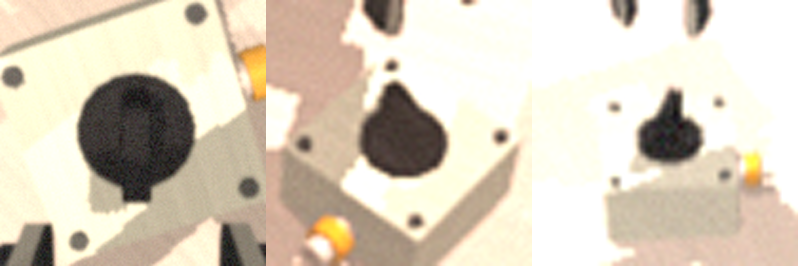

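All three views show the plug upright on the block with no gap visible under the flange. The fingers are clear of it. Handing in.

```bash
python3 -c "
from h import *
print(order.finish_job())"
```

```text
the job is handed in; nothing more can be done
None
```

The black plug is screwed home in the port and released, and I handed the job in; no verdict comes back. The robot clock read 16.2 s at the last move, against the 64 s limit.

- **Finding the thread:** The plug came down on the stops, with its flange 13 mm above the block. I turned it anticlockwise about 101° under a measured press of roughly 8 N or less. It stepped down to the ridges, climbed them and dropped through the gap to 3.9 mm.
- **Screwing home:** I then turned it clockwise about 74°. The flange reached 0 mm after about 58° and stayed there for the last 16° under a light press. Measured yaw torque at the end of each move stayed near 0.1 N m or below, so I never drove it into the far stop.
- **Last checks:** The wrist, scene and side pictures show the plug upright, with no gap visible under the flange and the open gripper clear above it. The wrist force had returned to about zero.
- **Small discrepancies:** The tool leaned about 0.5° by the end, from the arm giving way under the pressing. The camera estimates of the port centre differed by 1 to 4 mm, so I centred the plug by feel from the measured side forces.
- **Not checked:** I did not take a separate final picture of the bystander objects; the arm stayed clear of them throughout.

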